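# Sort the desk things into their trays

### The arm

A 7-joint arm with a two-finger parallel gripper is mounted at the origin on the work surface. World frame = base frame: x ahead of the robot, y to its left, z up, the work surface at z = 0. Lengths are in m, angles in rad, forces in N, time in s.
With the tool pointing down it reaches from about 0.35 to 0.9 m from the base axis. Payload 8.1 kg.
Tool frame: the origin (TCP) lies between the finger pads; the fingertips stand 8 mm ahead of it and the grasp point (between the pads) lies 11 mm behind it (arm.tcp_to_tips is the distance from the TCP to the fingertips, in m); z points along the fingers, x is the direction in which the jaws open and shut, and the axes are right-handed (so a half turn about z gives the same grasp; the last joint's range is limited). The gripper opens to 92 mm and grips with 3 to 60 N. Pads are 19 mm wide; open, the fingers measure 130 mm over their backs; the gripper's body (75 mm by 190 mm) begins 47 mm behind the grasp point.
Start: joints at [-1.293, 0.434, 0.025, 1.573, -0.012, 1.134, -0.075], TCP at [0.232, 0.58, 0.235] pointing down, gripper open.
Joint ranges: [-2.62, 2.62], [-0.44, 2.09], [-1.27, 1.32], [0.08, 2.57], [-1.32, 4.46], [0.12, 2], [-2.74, 2.74]. Speed limits (rad/s): [2.22, 2.22, 3.01, 3.01, 3.14, 3.14, 3.14].

### API

Orientations are given as a rotation vector (axis times angle).
In Python, from cell import arm, eyes gives the robot as it stands.
- The arm moves only by the tool play_rows, never from a script. Its argument "rows" is a list of rows, each a list of 3 entries, a list of its own where there are three numbers: the shift along the tool's x, y, z each as a share of 50 cm, from -1 to 1, then the turn, a rotation vector about the tool's x, y, z each as a share of 60 degrees, from -1 to 1, then the opening, from -1 (shut) to 1 (fully open), so that 0 is half open. In form: [[[dx, dy, dz], [ax, ay, az], grip], ...]. A call has 1 to 10 rows; each row is the pose to reach, as a shift and turn from the pose commanded when the call began, along the tool's axes at that moment; what a row does not reach only later rows make up. A row lasts 1/10 s, in which the tool goes at most 50 mm and 8.59 degrees, less where a joint would pass 70% of its speed; a pose out of reach is approached as far as the arm can. A call with a number of a shift or a turn outside -1 to 1 is refused whole. A call with a gripper value outside its range is refused whole. The fingers move at their own pace and stop on an object; "newtons" is the grip in N (left out, the last holds). Time passes only in rows, so rows that repeat a pose let the fingers close. It gives the time, the measured TCP pose, the force and the opening at its end, in the units of the state.
- arm.observe(): the state, without advancing time (a new reading comes with each control period).
- eyes.get_image(name): name is "scene" or "top"; returns (picture, depth): 384x512x3 uint8, red, green, blue; 384x512 float32, m along the optical axis (not along the pixel's ray), 0 where there is no reading.
- eyes.get_calibration(name): a dict with "intrinsics" (3x3 intrinsics, pixels), "k1" (the pictures are not rectified: a ray, as slopes to the right and down, at radius r is drawn at 1 + k1 r^2 times it, then the intrinsics apply), "R" (3x3) and "t" (3): a world point X has camera coordinates R X + t. Camera axes: x right, y down, z forward; pixel columns grow to the right and rows downward; lengths in m; the calibration is good to about 2 mm. A picture is of the moment at which its call begins. get_calibration takes no time and is no camera call.
- arm.sign_off(): hands the job in, once; it reports no verdict.
The state is a dict: "clock": time; "joints": joint angles; "dq": joint speeds; "joint_efforts": joint torques, N m; "position": TCP position; "ee_rot": TCP orientation; "force": force on the tool from outside, world axes, zero at the start; "ft_torque": the same for the moment, N m; "width": opening from 0.0 (shut) to 1.0 (fully open).
Only numpy, scipy, OpenCV 4.12 (cv2) and the standard library are available. Lean on these libraries where they do the work, as an engineer would, in place of code of your own. Each camera call takes 0.05 s, during which the arm holds its last target.

### The job

Tidy the desk: lay both highlighters flat in the white tray, side by side and not on top of each other, stand both rubber stamps upright in the blue tray, and stand the glue stick upright in the wooden tray. Everything must rest on the floor of its tray, and the marble pillar and the glass paperweight must stay where they are.

Things in the scene. Friction and masses are not known exactly. Their poses are not given: they have to be found in the camera images.
- tray_white: White plastic open desk tray, fixed to the desk, 150 (its x) x 160 (its y) mm outside, 20 mm high, walls and floor 4 mm thick, so the inside measures 142 x 152 mm with its floor 4 mm above the origin; origin at the centre of the underside, z up. The highlighters belong here.
- tray_blue: Dark blue open desk tray, fixed to the desk, 150 (its x) x 160 (its y) mm outside, 20 mm high, walls and floor 4 mm thick, so the inside measures 142 x 152 mm with its floor 4 mm above the origin; origin at the centre of the underside, z up. The rubber stamps belong here.
- tray_wood: Light wooden open desk tray, fixed to the desk, 150 (its x) x 160 (its y) mm outside, 20 mm high, walls and floor 4 mm thick, so the inside measures 142 x 152 mm with its floor 4 mm above the origin; origin at the centre of the underside, z up. The glue stick belongs here.
- highlighter_yellow: Flat-bodied yellow highlighter with small black stripes, lying on the desk, 100 long (its x) x 22 wide (its y) x 16 mm thick (its z), about 30 g; origin at the centre of its body, so it lies 8 mm above the surface it rests on; starts with z up.
- highlighter_green: Flat-bodied green highlighter with small black stripes, lying on the desk, 100 long (its x) x 22 wide (its y) x 16 mm thick (its z), about 30 g; origin at the centre of its body, so it lies 8 mm above the surface it rests on; starts with z up.
- stamp_red: Office rubber stamp with a red knob, standing upright on its rubber face: wooden base block 48 (its x) x 28 (its y) mm, reaching 16 mm up, thin neck of 16 mm diameter, then a round knob of 26 mm diameter from 44 to 74 mm above the underside, about 60 g; origin at the centre of the underside, z up.
- stamp_blue: Office rubber stamp with a blue knob, standing upright on its rubber face: wooden base block 48 (its x) x 28 (its y) mm, reaching 16 mm up, thin neck of 16 mm diameter, then a round knob of 26 mm diameter from 44 to 74 mm above the underside, about 60 g; origin at the centre of the underside, z up.
- glue_stick: Glue stick standing upright, round, 28 mm diameter and 86 mm tall, white with an orange band and orange cap (fast), about 35 g; origin at the centre of the underside, z up along its axis.
- ornament: Bystander: small loose white marble pillar with blue and orange bands, 36 mm diameter at the foot, 66 mm tall; origin at the centre of the underside, z up. Not to be disturbed.
- paperweight: Bystander: small loose green glass dome paperweight, 40 mm diameter, 30 mm tall; origin at the centre of the underside. Not to be disturbed.
Not all that is in view belongs to the job. Several things look just like the glue_stick: the one meant starts farthest to the robot's right.

How it is judged:
By the outcome, as a careful person would: the job done as asked, in the order asked, and still so for the second after the job is handed in, with the robot touching nothing.
It also fails if it takes over 133 s, if anything falls off the work surface, if the arm or the gripper's body presses on something with over 40 N, if the wrist force passes 120 N, or if a joint passes its speed limit or range.

## Working session

There is one attempt and no reset: what is moved stays moved. The work goes in short steps, Python scripts to look and compute and a tool call to move; the robot and the scene stay as the last step left them, time stands still between calls to the robot, and variables do not carry over. Pictures are saved under pics/ and viewed, and the job is handed in when it is done.

Besides the shell and the picture viewer there is one more tool, called after "Emit:" in YAML: its name, and indented under it one key for each argument. play_rows: Moves the arm, as the interface text tells. Its arguments: {"type":"object","properties":{"rows":{"type":"array","items":{"type":"array"}},"newtons":{"type":"number"}},"required":["rows"]}

```bash
ls; mkdir -p pics
python3 - <<'E'
from cell import arm, eyes
import cv2,numpy as np
print(arm.observe())
for n in("scene","top"):
    p,d=eyes.get_image(n); c=eyes.get_calibration(n); print(n,c)
    cv2.imwrite(f"pics/{n}0.png",cv2.resize(p[:,:,::-1],(800,600),interpolation=cv2.INTER_CUBIC))
    np.savez(f"{n}0.npz",p=p,d=d)
E
```

```text
pics
{'clock': 0.0, 'joints': array([-1.29255865,  0.43522301,  0.024978  ,  1.5740846 , -0.01156405,
        1.13401259, -0.07510292]), 'dq': array([-1.19735387e-03, -8.38542669e-05, -7.58612227e-04,  1.80015267e-03,
       -1.48160350e-03, -2.11334886e-03, -4.12651175e-04]), 'joint_efforts': array([-3.97240274e-04, -6.67846656e+01,  9.85197276e-01, -3.14474666e+01,
       -6.04303996e-02,  4.25756711e-02,  1.33766825e-04]), 'position': array([0.23219219, 0.57973263, 0.23394986]), 'ee_rot': array([ 2.60094322e+00,  1.76017864e+00, -1.88935962e-03]), 'force': array([0.72471193, 0.50274048, 0.33971662]), 'ft_torque': array([-0.05450023, -0.01789536, -0.01672923]), 'width': 0.9975675742711372}
scene {'intrinsics': array([[479.38833217,   0.        , 250.30455948],
       [  0.        , 479.38833217, 188.6578173 ],
       [  0.        ,   0.        ,   1.        ]]), 'k1': 0.06825681353224211, 'R': array([[ 0.71514375,  0.6989436 , -0.00687432],
       [ 0.57824607, -0.59711665, -0.55595251],
       [-0.39268422,  0.39361092, -0.83118563]]), 't': array([-0.38873197, -0.22784717,  1.36878847])}
top {'intrinsics': array([[376.06340132,   0.        , 254.07826619],
       [  0.        , 376.06340132, 192.50246174],
       [  0.        ,   0.        ,   1.        ]]), 'k1': -0.0038547146216526985, 'R': array([[-4.75062768e-02, -9.98870736e-01,  6.36867555e-04],
       [-9.74548930e-01,  4.62096705e-02, -2.19360549e-01],
       [ 2.19083403e-01, -1.10416615e-02, -9.75643656e-01]]), 't': array([0.081749  , 0.50463527, 0.83610965])}
```

View pics/top0.png

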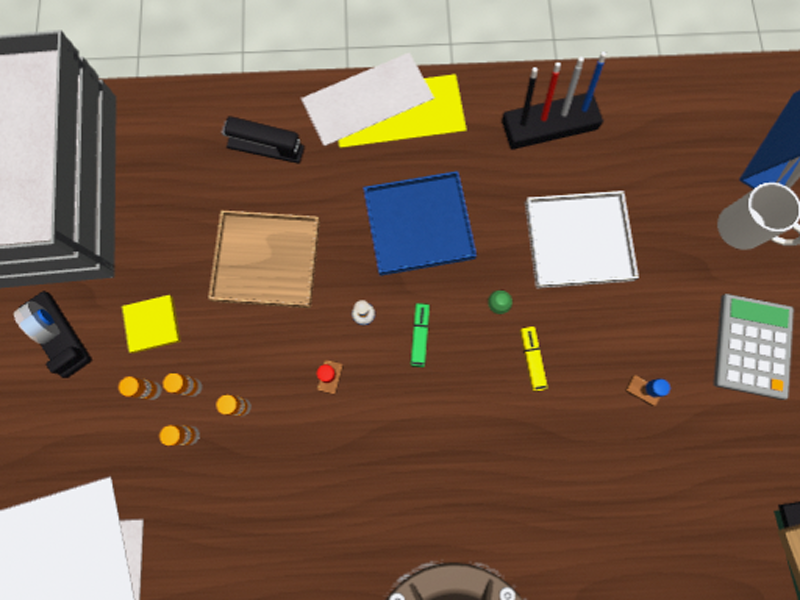

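View pics/scene0.png

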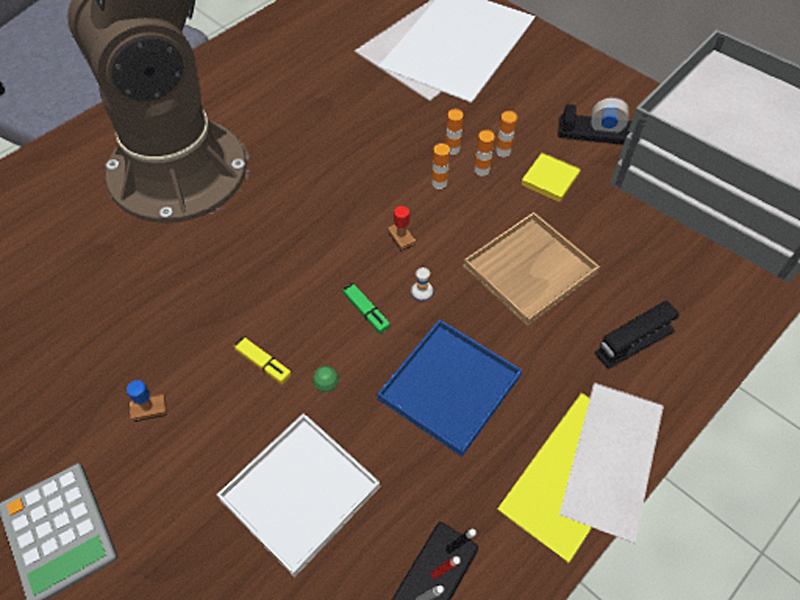

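The top view (800x600) shows the trays: wood at (264,258), blue at (420,222) and white at (582,238). The highlighters are green at (420,335) and yellow at (535,358). The stamps are red at (328,376) and blue at (652,388). The pillar is at (363,312) and the paperweight at (500,300). The four look-alike sticks have the one at (227,405) farthest right.

```bash
cat > h.py <<'E'
import numpy as np, cv2
from scipy.spatial.transform import Rotation as Ro
def world(d,c):
    K=c["intrinsics"];h,w=d.shape
    u,v=np.meshgrid(np.arange(w),np.arange(h))
    pts=np.stack([u,v],-1).reshape(-1,1,2).astype(np.float64)
    n=cv2.undistortPoints(pts,K,np.array([c["k1"],0,0,0,0.])).reshape(h,w,2)
    C=np.dstack([n[...,0]*d,n[...,1]*d,d])
    return (C-c["t"])@c["R"]   # R^T (C-t)
def objs(p,d,c,table=0.0):
    W=world(d,c); hsv=cv2.cvtColor(p,cv2.COLOR_RGB2HSV)
    return W,hsv
E
cat > m.py <<'E'
from h import *
from cell import arm,eyes
for n in("top","scene"):
    z=np.load(n+"0.npz");c=eyes.get_calibration(n);W,H=objs(z["p"],z["d"],c)
    ok=z["d"]>0
    print(n,"table z",np.median(W[...,2][ok]))
    Z=W[...,2]
    reg=ok&(W[...,0]>.2)&(W[...,0]<.85)&(abs(W[...,1])<.6)
    h,s,v=H[...,0],H[...,1],H[...,2]
    masks=dict(
     yellow=(abs(h-29)<5)&(s>150)&(v>120)&(Z>.005)&(Z<.03),
     green=(abs(h-65)<10)&(s>150)&(v>110)&(Z<.03),
     redknob=((h<5)|(h>175))&(s>180)&(v>120)&(Z>.035),
     blueknob=(abs(h-107)<10)&(s>150)&(Z>.035)&(Z<.1),
     orange=(abs(h-18)<6)&(s>180)&(v>180)&(Z>.07)&(Z<.1),
     above=(Z>.006)&(Z<.12),
     tblue=(abs(h-110)<12)&(s>120)&(Z<.03),
    )
    for k,m in masks.items():
        m=(m&reg).astype(np.uint8)
        nn,l,st,ce=cv2.connectedComponentsWithStats(m)
        for i in range(1,nn):
            if st[i,4]<12: continue
            q=W[l==i]; 
            r=cv2.minAreaRect(q[:,:2].astype(np.float32)*1000)
            print(k,st[i,4],"px",ce[i].round(),"med",np.median(q,0).round(4),"zr",np.percentile(q[:,2],[2,98]).round(4),"rect",np.round(r[0]),np.round(r[1]),round(r[2],1))
E
python3 m.py
```

```text
top table z 0.0014069721134032788
yellow 916 px [ 96. 207.] med [0.5002 0.4492 0.0151] zr [0.0119 0.0183] rect [500. 450.] [76. 76.] 11.8
yellow 87 px [339. 216.] med [ 0.4481 -0.1471  0.0169] zr [0.0138 0.0201] rect [ 449. -148.] [33. 19.] 4.7
yellow 186 px [343. 235.] med [ 0.4    -0.1528  0.0171] zr [0.0134 0.0199] rect [ 400. -153.] [56. 19.] 6.7
green 86 px [270. 201.] med [0.4936 0.0204 0.017 ] zr [0.0135 0.0206] rect [494.  20.] [17. 31.] 86.6
green 183 px [268. 220.] med [0.4465 0.0266 0.0169] zr [0.0141 0.0201] rect [447.  27.] [19. 55.] 85.3
redknob 50 px [352.  60.] med [ 0.8249 -0.2007  0.0955] zr [0.0414 0.1317] rect [ 824. -202.] [20.  8.] 14.5
redknob 96 px [208. 238.] med [0.4031 0.1667 0.0748] zr [0.071  0.0771] rect [404. 167.] [23. 23.] 86.7
blueknob 63 px [377.  60.] med [ 0.834  -0.2699  0.0671] zr [0.0376 0.098 ] rect [ 834. -270.] [16. 10.] 27.3
blueknob 435 px [499.  94.] med [ 0.727  -0.5637  0.0654] zr [0.0365 0.0983] rect [ 737. -568.] [ 18. 103.] 56.4
blueknob 59 px [ 29. 203.] med [0.509  0.5925 0.0517] zr [0.0375 0.0614] rect [510. 595.] [24.  8.] 39.8
b
[... 12203 characters left out ...]
0.0067] zr [0.006  0.0084] rect [ 651. -234.] [ 7. 18.] 7.3
above 49 px [188. 330.] med [ 0.6301 -0.2752  0.0068] zr [0.006  0.0083] rect [ 628. -274.] [35. 18.] 48.9
above 16 px [180. 337.] med [ 0.628  -0.2945  0.0069] zr [0.006  0.0095] rect [ 628. -293.] [18.  6.] 73.1
above 1470 px [280. 362.] med [ 0.8122 -0.1925  0.031 ] zr [0.0257 0.1082] rect [ 814. -198.] [ 63. 115.] 11.1
above 78 px [188. 344.] med [ 0.6488 -0.2917  0.0069] zr [0.0061 0.0099] rect [ 651. -292.] [41. 23.] 40.5
tblue 13 px [275. 250.] med [ 0.6324 -0.0108  0.0054] zr [0.0012 0.0067] rect [633. -12.] [15. 10.] 8.3
tblue 15 px [277. 263.] med [ 0.6595 -0.0321  0.0052] zr [0.0024 0.0082] rect [660. -32.] [12. 16.] 19.3
```

```bash
cat > go.py <<'E'
import sys,numpy as np
from h import Ro
from cell import arm
s=arm.observe(); p=s["position"];R=Ro.from_rotvec(s["ee_rot"])
print("t",round(s["clock"],2),"p",p.round(4),"yaw",np.degrees(np.arctan2(*R.as_matrix()[1::-1,0])).round(1),"tilt",np.degrees(np.arccos(-R.as_matrix()[2,2])).round(2),"w",round(s["width"]*92,1),"F",s["force"].round(1))
for a in sys.argv[1:]:
    x,y,z,yaw=map(float,a.split(","))
    y0=np.radians(yaw)
    T=Ro.from_matrix(np.array([[np.cos(y0),np.sin(y0),0],[np.sin(y0),-np.cos(y0),0],[0,0,-1]]))
    sh=R.inv().apply(np.array([x,y,z])-p)/.5
    tu=(R.inv()*T).as_rotvec()/np.radians(60)
    print(a,"->",sh.round(3).tolist(),tu.round(3).tolist(),"rows",np.ceil(max(np.linalg.norm(sh)*10,np.linalg.norm(tu)*60/8.59)))
E
python3 go.py .45,.15,.22,90
```

```text
t 0.1 p [0.2322 0.5798 0.234 ] yaw 68.2 tilt 0.09 w 92.0 F [ 0.1 -0.6  0.1]
.45,.15,.22,90 -> [-0.636, 0.724, 0.029] [-0.0, 0.001, -0.364] rows 10.0
```

Emit:
play_rows:
  rows:
    - [[-0.636,0.724,0.029],[0,0,-0.364],1]
    - [[-0.636,0.724,0.029],[0,0,-0.364],1]
    - [[-0.636,0.724,0.029],[0,0,-0.364],1]
    - [[-0.636,0.724,0.029],[0,0,-0.364],1]
    - [[-0.636,0.724,0.029],[0,0,-0.364],1]
    - [[-0.636,0.724,0.029],[0,0,-0.364],1]
    - [[-0.636,0.724,0.029],[0,0,-0.364],1]
    - [[-0.636,0.724,0.029],[0,0,-0.364],1]
    - [[-0.636,0.724,0.029],[0,0,-0.364],1]
    - [[-0.636,0.724,0.029],[0,0,-0.364],1]

```text
clock: 1.1
position: [0.4512, 0.1465, 0.2201]
ee_rot: [2.224, 2.217, -0.001]
force: [1.0, 0.4, -0.5]
width: 1.0
```

```bash
python3 go.py .417,-.151,.1,96.3
```

```text
t 1.1 p [0.4512 0.1465 0.2201] yaw 89.8 tilt 0.06 w 92.0 F [ 1.   0.4 -0.5]
.417,-.151,.1,96.3 -> [-0.595, -0.066, 0.241] [0.0, 0.001, -0.108] rows 7.0
```

Emit:
play_rows:
  rows:
    - [[-0.595,-0.066,0.241],[0,0,-0.108],1]
    - [[-0.595,-0.066,0.241],[0,0,-0.108],1]
    - [[-0.595,-0.066,0.241],[0,0,-0.108],1]
    - [[-0.595,-0.066,0.241],[0,0,-0.108],1]
    - [[-0.595,-0.066,0.241],[0,0,-0.108],1]
    - [[-0.595,-0.066,0.241],[0,0,-0.108],1]
    - [[-0.595,-0.066,0.241],[0,0,-0.108],1]
    - [[-0.595,-0.066,0.241],[0,0,-0.108],1]
    - [[-0.595,-0.066,0.241],[0,0,-0.108],0.3]
    - [[-0.595,-0.066,0.241],[0,0,-0.108],0.3]

```text
clock: 2.1
position: [0.4177, -0.1459, 0.0999]
ee_rot: [-2.09, -2.345, -0.001]
force: [0.1, -0.1, 0.3]
width: 0.876
```

```bash
python3 go.py .417,-.151,.0125,96.3
```

```text
t 2.1 p [ 0.4177 -0.1459  0.0999] yaw 96.6 tilt 0.04 w 80.6 F [ 0.1 -0.1  0.3]
.417,-.151,.0125,96.3 -> [-0.01, -0.003, 0.175] [0.0, -0.0, 0.005] rows 2.0
```

Emit:
play_rows:
  rows:
    - [[-0.01,-0.003,0.06],[0,0,0.005],0.1]
    - [[-0.01,-0.003,0.1],[0,0,0.005],0.1]
    - [[-0.01,-0.003,0.14],[0,0,0.005],0.1]
    - [[-0.01,-0.003,0.165],[0,0,0.005],0.1]
    - [[-0.01,-0.003,0.175],[0,0,0.005],0.1]
    - [[-0.01,-0.003,0.175],[0,0,0.005],0.1]
  newtons: 20

```text
clock: 2.7
position: [0.4165, -0.1512, 0.0121]
ee_rot: [-2.096, -2.34, -0.0]
force: [0.5, -0.1, 1.0]
width: 0.553
```

```bash
python3 go.py .417,-.151,.0125,96.3
```

```text
t 2.7 p [ 0.4165 -0.1512  0.0121] yaw 96.3 tilt 0.04 w 50.9 F [ 0.5 -0.1  1. ]
.417,-.151,.0125,96.3 -> [0.0, 0.001, -0.001] [-0.0, -0.001, -0.0] rows 1.0
```

Emit:
play_rows:
  rows:
    - [[0,0,0],[0,0,0],-1]
    - [[0,0,0],[0,0,0],-1]
    - [[0,0,0],[0,0,0],-1]
    - [[0,0,0],[0,0,0],-1]
    - [[0,0,0],[0,0,0],-1]
    - [[0,0,0],[0,0,0],-1]
    - [[0,0,0],[0,0,0],-1]
    - [[0,0,0],[0,0,0],-1]
  newtons: 20

```text
clock: 3.5
position: [0.4166, -0.1522, 0.0126]
ee_rot: [2.098, 2.338, 0.001]
force: [-0.7, 0.8, 6.9]
width: 0.241
```

```bash
python3 - <<'E'
import numpy as np
def tr(c,yaw,dx,dy):
    a=np.radians(yaw);print(c,np.round([c[0]+dx*np.cos(a)-dy*np.sin(a),c[1]+dx*np.sin(a)+dy*np.cos(a)],4))
for s in(1,-1):
    tr((.6085,-.246),1.5,0,.03*s); tr((.6495,.0155),7.3,0,.038*s)
E
python3 go.py .417,-.151,.14,96.3
```

```text
(0.6085, -0.246) [ 0.6077 -0.216 ]
(0.6495, 0.0155) [0.6447 0.0532]
(0.6085, -0.246) [ 0.6093 -0.276 ]
(0.6495, 0.0155) [ 0.6543 -0.0222]
t 3.5 p [ 0.4166 -0.1522  0.0126] yaw 96.2 tilt 0.03 w 22.2 F [-0.7  0.8  6.9]
.417,-.151,.14,96.3 -> [0.002, 0.001, -0.255] [0.001, -0.0, -0.002] rows 3.0
```

Emit:
play_rows:
  rows:
    - [[0.002,0.001,-0.03],[0,0,0],-1]
    - [[0.002,0.001,-0.09],[0,0,0],-1]
    - [[0.002,0.001,-0.15],[0,0,0],-1]
    - [[0.002,0.001,-0.21],[0,0,0],-1]
    - [[0.002,0.001,-0.255],[0,0,0],-1]
    - [[0.002,0.001,-0.255],[0,0,0],-1]

```text
clock: 4.1
position: [0.4183, -0.1516, 0.1423]
ee_rot: [2.095, 2.335, 0.004]
force: [0.3, 0.3, -0.6]
width: 0.237
```

```bash
python3 go.py .6093,-.276,.09,91.5
```

```text
t 4.1 p [ 0.4183 -0.1516  0.1423] yaw 96.2 tilt 0.29 w 21.8 F [ 0.3  0.3 -0.6]
.6093,-.276,.09,91.5 -> [-0.288, 0.352, 0.107] [0.005, 0.001, 0.078] rows 5.0
```

Emit:
play_rows:
  rows:
    - [[-0.048,0.058,0.018],[0.001,0,0.02],-1]
    - [[-0.096,0.117,0.036],[0.002,0,0.03],-1]
    - [[-0.144,0.176,0.054],[0.003,0,0.04],-1]
    - [[-0.192,0.235,0.071],[0.004,0,0.05],-1]
    - [[-0.24,0.294,0.089],[0.005,0,0.07],-1]
    - [[-0.288,0.352,0.107],[0.005,0,0.078],-1]
    - [[-0.288,0.352,0.107],[0.005,0,0.078],-1]
    - [[-0.288,0.352,0.107],[0.005,0,0.078],-1]

```text
clock: 4.9
position: [0.6064, -0.2755, 0.0841]
ee_rot: [-2.188, -2.246, 0.008]
force: [-0.1, -0.1, -0.1]
width: 0.235
```

```bash
python3 go.py .6093,-.276,.017,91.5
```

```text
t 4.9 p [ 0.6064 -0.2755  0.0841] yaw 91.5 tilt 0.46 w 21.6 F [-0.1 -0.1 -0.1]
.6093,-.276,.017,91.5 -> [-0.001, 0.007, 0.134] [-0.008, -0.001, -0.0] rows 2.0
```

Emit:
play_rows:
  rows:
    - [[-0.001,0.007,0.03],[-0.008,0,0],-1]
    - [[-0.001,0.007,0.06],[-0.008,0,0],-1]
    - [[-0.001,0.007,0.09],[-0.008,0,0],-1]
    - [[-0.001,0.007,0.115],[-0.008,0,0],-1]
    - [[-0.001,0.007,0.125],[-0.008,0,0],-1]
    - [[-0.001,0.007,0.125],[-0.008,0,0],-1]

```text
clock: 5.5
position: [0.6097, -0.2754, 0.0227]
ee_rot: [2.191, 2.25, 0.002]
force: [0.5, -0.5, -0.1]
width: 0.236
```

```bash
python3 go.py .6093,-.276,.017,91.5
```

```text
t 5.5 p [ 0.6097 -0.2754  0.0227] yaw 91.5 tilt 0.09 w 21.7 F [ 0.5 -0.5 -0.1]
.6093,-.276,.017,91.5 -> [-0.001, -0.001, 0.011] [0.001, -0.0, 0.0] rows 1.0
```

Emit:
play_rows:
  rows:
    - [[-0.001,-0.001,0.006],[0.001,0,0],-1]
    - [[-0.001,-0.001,0.011],[0.001,0,0],-1]
    - [[-0.001,-0.001,0.011],[0.001,0,0],-1]
    - [[-0.001,-0.001,0.011],[0,0,0],-0.26]
    - [[-0.001,-0.001,0.011],[0,0,0],-0.26]
    - [[-0.001,-0.001,0.011],[0,0,0],-0.26]
    - [[-0.001,-0.001,0.011],[0,0,0],-0.26]
    - [[-0.001,-0.001,0.011],[0,0,0],-0.26]

```text
clock: 6.3
position: [0.61, -0.2762, 0.0182]
ee_rot: [2.19, 2.249, 0.003]
force: [1.0, -0.6, 0.5]
width: 0.371
```

```bash
python3 go.py .6093,-.276,.15,91.5
```

```text
t 6.3 p [ 0.61   -0.2762  0.0182] yaw 91.5 tilt 0.18 w 34.1 F [ 1.  -0.6  0.5]
.6093,-.276,.15,91.5 -> [0.0, -0.001, -0.264] [0.003, 0.0, 0.0] rows 3.0
```

Emit:
play_rows:
  rows:
    - [[0,-0.001,-0.03],[0.003,0,0],-0.26]
    - [[0,-0.001,-0.1],[0.003,0,0],-0.26]
    - [[0,-0.001,-0.2],[0.003,0,0],-0.26]
    - [[0,-0.001,-0.264],[0.003,0,0],0.1]
    - [[0,-0.001,-0.264],[0.003,0,0],0.1]

```text
clock: 6.8
position: [0.6118, -0.278, 0.1571]
ee_rot: [2.186, 2.244, 0.006]
force: [0.9, -0.0, -0.0]
width: 0.496
```

```bash
python3 go.py .4496,.0257,.10,82
```

```text
t 6.8 p [ 0.6118 -0.278   0.1571] yaw 91.5 tilt 0.56 w 45.6 F [ 0.9 -0.  -0. ]
.4496,.0257,.10,82 -> [0.616, -0.309, 0.109] [0.009, 0.003, 0.158] rows 7.0
```

Emit:
play_rows:
  rows:
    - [[0.1,-0.05,0],[0.002,0,0.03],0.1]
    - [[0.2,-0.1,0],[0.004,0,0.05],0.1]
    - [[0.3,-0.15,0.02],[0.006,0,0.08],0.1]
    - [[0.4,-0.2,0.04],[0.009,0,0.11],0.1]
    - [[0.5,-0.25,0.06],[0.009,0,0.14],0.1]
    - [[0.58,-0.29,0.09],[0.009,0.003,0.158],0.1]
    - [[0.616,-0.309,0.109],[0.009,0.003,0.158],0.1]
    - [[0.616,-0.309,0.109],[0.009,0.003,0.158],0.1]

```text
clock: 7.6
position: [0.442, 0.0328, 0.0943]
ee_rot: [-2.352, -2.062, 0.012]
force: [0.7, -0.6, 0.9]
width: 0.552
```

```bash
python3 go.py .4496,.0257,.0145,82
```

```text
t 7.6 p [0.442  0.0328 0.0943] yaw 82.5 tilt 0.89 w 50.8 F [ 0.7 -0.6  0.9]
.4496,.0257,.0145,82 -> [-0.013, 0.019, 0.159] [-0.014, -0.003, 0.008] rows 2.0
```

Emit:
play_rows:
  rows:
    - [[-0.013,0.019,0.05],[-0.014,0,0.008],0.1]
    - [[-0.013,0.019,0.09],[-0.014,0,0.008],0.1]
    - [[-0.013,0.019,0.09],[-0.014,0,0.008],0.1]
    - [[-0.013,0.019,0.09],[-0.014,0,0.008],0.1]

```text
clock: 8.0
position: [0.4545, 0.0196, 0.0509]
ee_rot: [2.378, 2.05, 0.007]
force: [0.8, -0.1, 0.9]
width: 0.549
```

```bash
python3 go.py .4496,.0257,.0145,82
```

```text
t 8.0 p [0.4545 0.0196 0.0509] yaw 81.5 tilt 0.27 w 50.6 F [ 0.8 -0.1  0.9]
.4496,.0257,.0145,82 -> [0.011, -0.012, 0.073] [0.004, -0.002, -0.008] rows 1.0
```

Emit:
play_rows:
  rows:
    - [[0,0,0],[0,0,0],0.1]
    - [[0,0,0],[0,0,0],0.1]

```text
clock: 8.2
position: [0.4552, 0.02, 0.0515]
ee_rot: [2.377, 2.05, 0.01]
force: [-0.3, -0.0, -0.6]
width: 0.548
```

```bash
python3 go.py .4496,.0257,.0145,82
```

```text
t 8.2 p [0.4552 0.02   0.0515] yaw 81.6 tilt 0.4 w 50.4 F [-0.3 -0.  -0.6]
.4496,.0257,.0145,82 -> [0.009, -0.013, 0.074] [0.006, -0.003, -0.007] rows 1.0
```

Emit:
play_rows:
  rows:
    - [[0.009,-0.013,0.03],[0.006,-0.003,-0.007],0.1]
    - [[0.009,-0.013,0.055],[0.006,-0.003,-0.007],0.1]
    - [[0.009,-0.013,0.07],[0.006,-0.003,-0.007],0.1]
    - [[0.009,-0.013,0.074],[0.006,-0.003,-0.007],0.1]
    - [[0.009,-0.013,0.074],[0.006,-0.003,-0.007],0.1]
    - [[0.009,-0.013,0.074],[0.006,-0.003,-0.007],0.1]

```text
clock: 8.8
position: [0.4493, 0.0253, 0.014]
ee_rot: [2.372, 2.06, -0.002]
force: [-0.1, 0.5, 0.6]
width: 0.551
```

```bash
python3 go.py .4496,.0257,.0145,82
```

```text
t 8.8 p [0.4493 0.0253 0.014 ] yaw 82.0 tilt 0.06 w 50.7 F [-0.1  0.5  0.6]
.4496,.0257,.0145,82 -> [0.001, 0.0, -0.001] [-0.001, 0.001, -0.001] rows 1.0
```

Emit:
play_rows:
  rows:
    - [[0,0,-0.001],[0,0,0],-1]
    - [[0,0,-0.001],[0,0,0],-1]
    - [[0,0,-0.001],[0,0,0],-1]
    - [[0,0,-0.001],[0,0,0],-1]
    - [[0,0,-0.001],[0,0,0],-1]
    - [[0,0,-0.001],[0,0,0],-1]
    - [[0,0,-0.001],[0,0,0],-1]
    - [[0,0,-0.001],[0,0,0],-1]

```text
clock: 9.6
position: [0.449, 0.0255, 0.0141]
ee_rot: [-2.371, -2.06, 0.002]
force: [-0.5, -0.5, 4.0]
width: 0.234
```

```bash
python3 go.py .4493,.0253,.13,82
```

```text
t 9.6 p [0.449  0.0255 0.0141] yaw 82.0 tilt 0.08 w 21.5 F [-0.5 -0.5  4. ]
.4493,.0253,.13,82 -> [-0.0, 0.0, -0.232] [-0.001, 0.001, -0.0] rows 3.0
```

Emit:
play_rows:
  rows:
    - [[0,0,-0.03],[0,0,0],-1]
    - [[0,0,-0.09],[0,0,0],-1]
    - [[0,0,-0.15],[0,0,0],-1]
    - [[0,0,-0.2],[0,0,0],-1]
    - [[0,0,-0.232],[0,0,0],-1]
    - [[0,0,-0.232],[0,0,0],-1]
    - [[0,0,-0.232],[0,0,0],-1]

```text
clock: 10.3
position: [0.449, 0.0256, 0.1297]
ee_rot: [-2.371, -2.061, 0.002]
force: [-0.3, -0.2, -0.7]
width: 0.236
```

```bash
python3 go.py .5957,-.2163,.13,91.5
```

```text
t 10.3 p [0.449  0.0256 0.1297] yaw 82.0 tilt 0.08 w 21.8 F [-0.3 -0.2 -0.7]
.5957,-.2163,.13,91.5 -> [-0.438, 0.358, -0.001] [-0.001, 0.001, -0.158] rows 6.0
```

Emit:
play_rows:
  rows:
    - [[-0.06,0.05,0],[0,0,-0.02],-1]
    - [[-0.13,0.107,0],[0,0,-0.05],-1]
    - [[-0.2,0.164,0],[0,0,-0.08],-1]
    - [[-0.27,0.221,0],[0,0,-0.1],-1]
    - [[-0.34,0.278,0],[0,0,-0.13],-1]
    - [[-0.4,0.327,0],[0,0,-0.158],-1]
    - [[-0.438,0.358,0],[0,0,-0.158],-1]
    - [[-0.438,0.358,0],[0,0,-0.158],-1]
    - [[-0.438,0.358,0],[0,0,-0.158],-1]
    - [[-0.438,0.358,0],[0,0,-0.158],-1]

```text
clock: 11.3
position: [0.595, -0.2147, 0.1288]
ee_rot: [-2.19, -2.249, 0.003]
force: [0.8, 0.0, -0.1]
width: 0.238
```

```bash
python3 go.py .5957,-.2163,.0185,91.5
python3 - <<'E'
from cell import eyes
import cv2
p,d=eyes.get_image("scene"); cv2.imwrite("pics/s1.png",cv2.resize(p[:,:,::-1],(800,600)))
E
```

```text
t 11.3 p [ 0.595  -0.2147  0.1288] yaw 91.5 tilt 0.2 w 21.9 F [ 0.8  0.  -0.1]
.5957,-.2163,.0185,91.5 -> [-0.003, 0.002, 0.221] [-0.003, -0.001, 0.0] rows 3.0
```

View pics/s1.png

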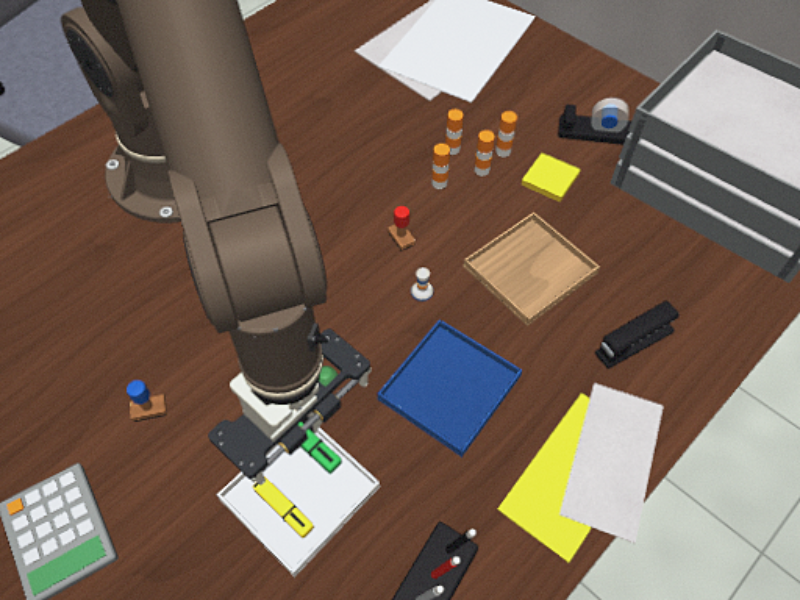

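The picture shows the yellow highlighter flat in the white tray at (283,505), the green one held over the tray at (320,447), and the pillar and paperweight untouched.

Emit:
play_rows:
  rows:
    - [[-0.003,0.002,0.05],[-0.003,0,0],-1]
    - [[-0.003,0.002,0.1],[-0.003,0,0],-1]
    - [[-0.003,0.002,0.15],[-0.003,0,0],-1]
    - [[-0.003,0.002,0.19],[-0.003,0,0],-1]
    - [[-0.003,0.002,0.211],[-0.003,0,0],-1]
    - [[-0.003,0.002,0.211],[-0.003,0,0],-1]
    - [[-0.003,0.002,0.211],[-0.003,0,0],-1]
    - [[-0.003,0.002,0.211],[-0.003,0,0],-1]

```text
clock: 12.15
position: [0.5975, -0.218, 0.0258]
ee_rot: [2.19, 2.247, 0.003]
force: [-0.4, 0.2, -0.6]
width: 0.24
```

```bash
python3 go.py .5957,-.2163,.0182,91.5
```

```text
t 12.15 p [ 0.5975 -0.218   0.0258] yaw 91.5 tilt 0.22 w 22.1 F [-0.4  0.2 -0.6]
.5957,-.2163,.0182,91.5 -> [0.004, -0.004, 0.015] [0.004, 0.001, -0.001] rows 1.0
```

Emit:
play_rows:
  rows:
    - [[0.002,-0.002,0.008],[0.003,0,0],-1]
    - [[0.002,-0.002,0.014],[0.003,0,0],-1]
    - [[0.002,-0.002,0.014],[0.003,0,0],-1]
    - [[0.002,-0.002,0.014],[0.003,0,0],-0.26]
    - [[0.002,-0.002,0.014],[0.003,0,0],-0.26]
    - [[0.002,-0.002,0.014],[0.003,0,0],-0.26]
    - [[0.002,-0.002,0.014],[0.003,0,0],-0.26]
    - [[0.002,-0.002,0.014],[0.003,0,0],-0.26]

```text
clock: 12.95
position: [0.5956, -0.2169, 0.0174]
ee_rot: [-2.193, -2.249, 0.003]
force: [0.6, -1.2, 0.5]
width: 0.373
```

```bash
python3 go.py .596,-.217,.2,91.5
```

```text
t 12.95 p [ 0.5956 -0.2169  0.0174] yaw 91.5 tilt 0.1 w 34.3 F [ 0.6 -1.2  0.5]
.596,-.217,.2,91.5 -> [-0.0, 0.0, -0.365] [-0.001, 0.001, -0.001] rows 4.0
```

Emit:
play_rows:
  rows:
    - [[0,0,-0.03],[0,0,0],-0.26]
    - [[0,0,-0.1],[0,0,0],-0.26]
    - [[0,0,-0.19],[0,0,0],0.2]
    - [[0,0,-0.28],[0,0,0],0.2]
    - [[0,0,-0.34],[0,0,0],0.2]
    - [[0,0,-0.365],[0,0,0],0.2]
    - [[0,0,-0.365],[0,0,0],0.2]
    - [[0,0,-0.365],[0,0,0],0.2]

```text
clock: 13.75
position: [0.5953, -0.2164, 0.1991]
ee_rot: [-2.192, -2.248, 0.003]
force: [-0.3, -0.4, 0.3]
width: 0.597
```

```bash
python3 go.py .403,.167,.15,73.3
```

```text
t 13.75 p [ 0.5953 -0.2164  0.1991] yaw 91.5 tilt 0.15 w 54.9 F [-0.3 -0.4  0.3]
.403,.167,.15,73.3 -> [0.776, -0.365, 0.099] [-0.002, 0.001, 0.303] rows 9.0
```

Emit:
play_rows:
  rows:
    - [[0.08,-0.038,0.01],[0,0,0.03],0.2]
    - [[0.17,-0.08,0.02],[0,0,0.06],0.2]
    - [[0.26,-0.122,0.03],[0,0,0.1],0.2]
    - [[0.35,-0.165,0.04],[0,0,0.14],0.2]
    - [[0.44,-0.207,0.05],[0,0,0.18],0.2]
    - [[0.53,-0.249,0.06],[0,0,0.22],0.2]
    - [[0.62,-0.292,0.07],[0,0,0.25],0.2]
    - [[0.7,-0.329,0.08],[0,0,0.28],0.2]
    - [[0.75,-0.353,0.09],[0,0,0.303],0.2]
    - [[0.776,-0.365,0.099],[0,0,0.303],0.2]

```text
clock: 14.75
position: [0.4007, 0.1684, 0.1487]
ee_rot: [-2.517, -1.878, 0.008]
force: [0.9, 0.5, 0.1]
width: 0.602
```

Emit:
play_rows:
  rows:
    - [[0,0,0],[0,0,0],0.2]
    - [[0,0,0],[0,0,0],0.2]
    - [[0,0,0],[0,0,0],0.2]

```text
clock: 15.05
position: [0.4038, 0.1652, 0.1501]
ee_rot: [2.522, 1.873, -0.004]
force: [0.8, 0.7, 0.4]
width: 0.603
```

```bash
python3 go.py .403,.167,.048,73.3
```

```text
t 15.05 p [0.4038 0.1652 0.1501] yaw 73.2 tilt 0.15 w 55.5 F [0.8 0.7 0.4]
.403,.167,.048,73.3 -> [0.003, -0.002, 0.204] [-0.001, 0.002, -0.002] rows 3.0
```

Emit:
play_rows:
  rows:
    - [[0.003,-0.002,0.05],[0,0,0],0.2]
    - [[0.003,-0.002,0.1],[0,0,0],0.2]
    - [[0.003,-0.002,0.15],[0,0,0],0.2]
    - [[0.003,-0.002,0.19],[0,0,0],0.2]
    - [[0.003,-0.002,0.204],[0,0,0],0.2]
    - [[0.003,-0.002,0.204],[0,0,0],0.2]
    - [[0.003,-0.002,0.204],[0,0,0],0.2]
    - [[0.003,-0.002,0.204],[0,0,0],0.2]

```text
clock: 15.85
position: [0.4036, 0.1682, 0.0494]
ee_rot: [2.521, 1.874, 0.0]
force: [1.1, 0.5, 0.3]
width: 0.603
```

```bash
python3 go.py .403,.167,.048,73.3
```

```text
t 15.85 p [0.4036 0.1682 0.0494] yaw 73.3 tilt 0.01 w 55.5 F [1.1 0.5 0.3]
.403,.167,.048,73.3 -> [-0.003, -0.001, 0.003] [0.0, -0.0, -0.001] rows 1.0
```

Emit:
play_rows:
  rows:
    - [[0,0,0],[0,0,0],-1]
    - [[0,0,0],[0,0,0],-1]
    - [[0,0,0],[0,0,0],-1]
    - [[0,0,0],[0,0,0],-1]
    - [[0,0,0],[0,0,0],-1]
    - [[0,0,0],[0,0,0],-1]
    - [[0,0,0],[0,0,0],-1]
    - [[0,0,0],[0,0,0],-1]
  newtons: 25

```text
clock: 16.65
position: [0.403, 0.1681, 0.0485]
ee_rot: [-2.521, -1.875, 0.002]
force: [-0.4, 0.8, 3.7]
width: 0.276
```

```bash
python3 go.py .403,.167,.17,73.3
```

```text
t 16.65 p [0.403  0.1681 0.0485] yaw 73.3 tilt 0.08 w 25.4 F [-0.4  0.8  3.7]
.403,.167,.17,73.3 -> [-0.002, 0.0, -0.243] [-0.001, 0.001, -0.0] rows 3.0
```

Emit:
play_rows:
  rows:
    - [[0,0,-0.03],[0,0,0],-1]
    - [[0,0,-0.09],[0,0,0],-1]
    - [[0,0,-0.15],[0,0,0],-1]
    - [[0,0,-0.21],[0,0,0],-1]
    - [[0,0,-0.243],[0,0,0],-1]
    - [[0,0,-0.243],[0,0,0],-1]
    - [[0,0,-0.243],[0,0,0],-1]
    - [[0,0,-0.243],[0,0,0],-1]

```text
clock: 17.45
position: [0.4023, 0.1678, 0.1689]
ee_rot: [-2.521, -1.875, 0.005]
force: [0.1, -0.1, -0.6]
width: 0.272
```

```bash
python3 go.py .6447,.0532,.17,97.3
python3 - <<'E'
from cell import eyes
import cv2
p,d=eyes.get_image("scene"); cv2.imwrite("pics/s2.png",cv2.resize(p[:,:,::-1],(800,600)))
E
```

```text
t 17.45 p [0.4023 0.1678 0.1689] yaw 73.3 tilt 0.2 w 25.0 F [ 0.1 -0.1 -0.6]
.6447,.0532,.17,97.3 -> [-0.08, 0.53, -0.003] [-0.003, 0.002, -0.4] rows 6.0
```

View pics/s2.png

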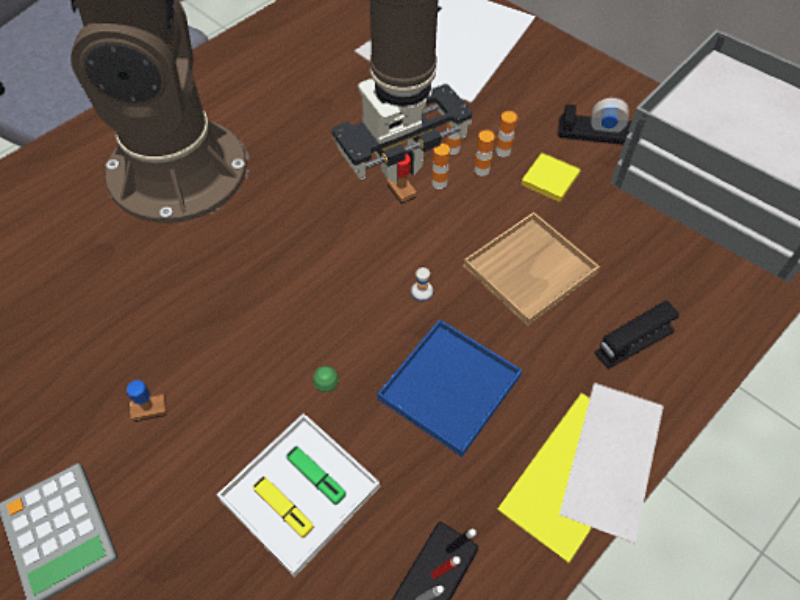

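Both highlighters lie flat and apart in the white tray at (283,505) and (317,474). The red stamp hangs upright in the gripper at (402,180), and the bystanders are untouched. Next I carry the stamp over.

Emit:
play_rows:
  rows:
    - [[-0.008,0.05,0],[0,0,-0.04],-1]
    - [[-0.017,0.11,0],[0,0,-0.09],-1]
    - [[-0.026,0.17,0],[0,0,-0.14],-1]
    - [[-0.036,0.24,0],[0,0,-0.19],-1]
    - [[-0.047,0.31,0],[0,0,-0.24],-1]
    - [[-0.057,0.38,0],[0,0,-0.29],-1]
    - [[-0.067,0.44,0],[0,0,-0.34],-1]
    - [[-0.074,0.49,0],[0,0,-0.38],-1]
    - [[-0.08,0.53,0],[0,0,-0.4],-1]
    - [[-0.08,0.53,0],[0,0,-0.4],-1]

```text
clock: 18.5
position: [0.6468, 0.0512, 0.1679]
ee_rot: [2.079, 2.356, -0.006]
force: [-0.4, -0.4, -0.6]
width: 0.281
```

Emit:
play_rows:
  rows:
    - [[0,0,0],[0,0,0],-1]
    - [[0,0,0],[0,0,0],-1]
    - [[0,0,0],[0,0,0],-1]

```text
clock: 18.8
position: [0.6445, 0.0544, 0.1695]
ee_rot: [-2.074, -2.358, 0.003]
force: [-0.8, 0.0, -0.9]
width: 0.281
```

```bash
python3 go.py .6447,.0532,.053,97.3
```

```text
t 18.8 p [0.6445 0.0544 0.1695] yaw 97.3 tilt 0.13 w 25.9 F [-0.8  0.  -0.9]
.6447,.0532,.053,97.3 -> [-0.002, 0.001, 0.233] [-0.002, 0.0, 0.0] rows 3.0
```

Emit:
play_rows:
  rows:
    - [[-0.002,0.001,0.05],[0,0,0],-1]
    - [[-0.002,0.001,0.1],[0,0,0],-1]
    - [[-0.002,0.001,0.15],[0,0,0],-1]
    - [[-0.002,0.001,0.19],[0,0,0],-1]
    - [[-0.002,0.001,0.215],[0,0,0],-1]
    - [[-0.002,0.001,0.22],[0,0,0],-1]
    - [[-0.002,0.001,0.22],[0,0,0],-1]
    - [[-0.002,0.001,0.22],[0,0,0],-1]
    - [[-0.002,0.001,0.22],[0,0,0],-1]

```text
clock: 19.7
position: [0.6465, 0.0526, 0.0609]
ee_rot: [2.076, 2.357, -0.0]
force: [0.2, 0.5, -0.1]
width: 0.277
```

```bash
python3 go.py .6447,.0532,.053,97.3
python3 - <<'E'
from cell import eyes
import cv2
p,d=eyes.get_image("scene"); cv2.imwrite("pics/s3.png",cv2.resize(p[180:300,200:360,::-1],(800,600)))
E
```

```text
t 19.7 p [0.6465 0.0526 0.0609] yaw 97.3 tilt 0.04 w 25.5 F [ 0.2  0.5 -0.1]
.6447,.0532,.053,97.3 -> [0.002, -0.004, 0.016] [0.0, 0.001, -0.0] rows 1.0
```

View pics/s3.png

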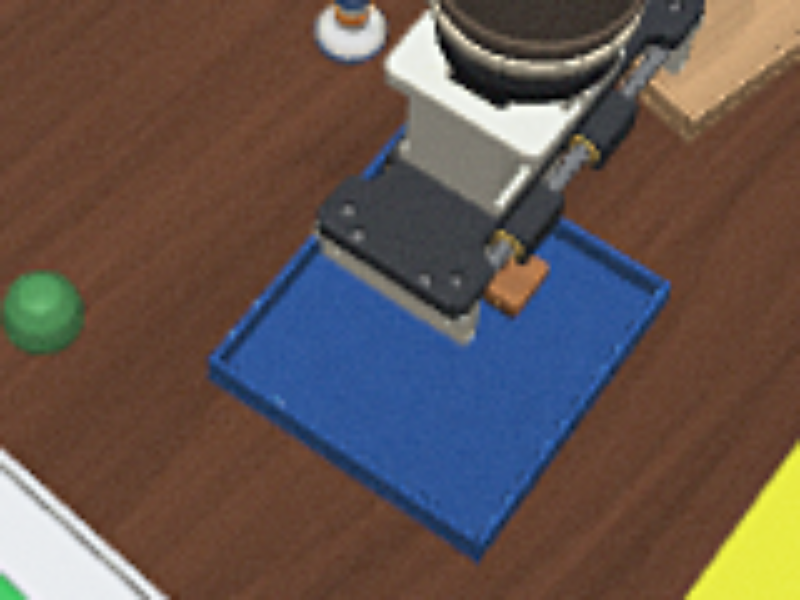

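The stamp base is inside the blue tray outline at (515,285) in the crop. I lower it onto the floor.

Emit:
play_rows:
  rows:
    - [[0,-0.003,0.006],[0,0,0],-1]
    - [[0,-0.003,0.011],[0,0,0],-1]
    - [[0,-0.003,0.015],[0,0,0],-1]
    - [[0,-0.003,0.016],[0,0,0],-1]
    - [[0,-0.003,0.016],[0,0,0],-1]
    - [[0,-0.003,0.016],[0,0,0],-1]

```text
clock: 20.35
position: [0.6443, 0.0523, 0.0526]
ee_rot: [-2.076, -2.357, 0.002]
force: [-4.0, -0.4, 10.5]
width: 0.276
```

```bash
python3 go.py .6447,.0532,.053,97.3
```

```text
t 20.35 p [0.6443 0.0523 0.0526] yaw 97.3 tilt 0.07 w 25.4 F [-4.  -0.4 10.5]
.6447,.0532,.053,97.3 -> [0.002, 0.001, -0.001] [-0.001, 0.0, -0.001] rows 1.0
```

Emit:
play_rows:
  rows:
    - [[0,0,-0.002],[0,0,0],0]
    - [[0,0,-0.002],[0,0,0],0]
    - [[0,0,-0.002],[0,0,0],0]
    - [[0,0,-0.002],[0,0,0],0]
    - [[0,0,-0.002],[0,0,0],0]
    - [[0,0,-0.06],[0,0,0],0]
    - [[0,0,-0.14],[0,0,0],0]
    - [[0,0,-0.22],[0,0,0],0]
    - [[0,0,-0.22],[0,0,0],0]
    - [[0,0,-0.22],[0,0,0],0]

```text
clock: 21.35
position: [0.6451, 0.0526, 0.1627]
ee_rot: [2.075, 2.357, 0.001]
force: [-0.9, 0.1, -0.8]
width: 0.496
```

Emit:
play_rows:
  rows:
    - [[0,0,0],[0,0,0],0.2]
    - [[0,0,0],[0,0,0],0.2]

```text
clock: 21.55
position: [0.6436, 0.0524, 0.1603]
ee_rot: [-2.075, -2.356, 0.005]
force: [-0.1, 0.2, 0.3]
width: 0.59
```

```bash
python3 go.py .52,-.12,.16,85 .36,-.3155,.16,57.5
```

```text
t 21.55 p [0.6436 0.0524 0.1603] yaw 97.3 tilt 0.23 w 54.3 F [-0.1  0.2  0.3]
.52,-.12,.16,85 -> [-0.311, -0.289, 0.002] [-0.004, 0.001, 0.205] rows 5.0
.36,-.3155,.16,57.5 -> [-0.658, -0.656, 0.004] [-0.003, 0.002, 0.663] rows 10.0
```

Emit:
play_rows:
  rows:
    - [[-0.06,-0.06,0],[0,0,0.06],0.2]
    - [[-0.13,-0.13,0],[0,0,0.13],0.2]
    - [[-0.2,-0.2,0],[0,0,0.2],0.2]
    - [[-0.27,-0.27,0],[0,0,0.27],0.2]
    - [[-0.34,-0.34,0],[0,0,0.34],0.2]
    - [[-0.41,-0.41,0],[0,0,0.41],0.2]
    - [[-0.48,-0.48,0],[0,0,0.48],0.2]
    - [[-0.55,-0.55,0],[0,0,0.55],0.2]
    - [[-0.61,-0.61,0],[0,0,0.62],0.2]
    - [[-0.658,-0.656,0.004],[0,0,0.663],0.2]

```text
clock: 22.55
position: [0.3583, -0.3172, 0.16]
ee_rot: [-2.758, -1.504, 0.004]
force: [0.5, -0.2, -0.2]
width: 0.6
```

Emit:
play_rows:
  rows:
    - [[0,0,0],[0,0,0],0.2]
    - [[0,0,0],[0,0,0],0.2]
    - [[0,0,0],[0,0,0],0.2]
    - [[0,0,0],[0,0,0],0.2]

```text
clock: 22.95
position: [0.3616, -0.3143, 0.1601]
ee_rot: [-2.752, -1.514, 0.002]
force: [1.0, -0.4, -1.0]
width: 0.597
```

```bash
python3 go.py .36,-.3155,.048,57.5
```

```text
t 22.95 p [ 0.3616 -0.3143  0.1601] yaw 57.6 tilt 0.09 w 54.9 F [ 1.  -0.4 -1. ]
.36,-.3155,.048,57.5 -> [-0.004, -0.001, 0.224] [-0.001, 0.001, 0.002] rows 3.0
```

Emit:
play_rows:
  rows:
    - [[-0.004,-0.001,0.05],[0,0,0],0.2]
    - [[-0.004,-0.001,0.1],[0,0,0],0.2]
    - [[-0.004,-0.001,0.15],[0,0,0],0.2]
    - [[-0.004,-0.001,0.2],[0,0,0],0.2]
    - [[-0.004,-0.001,0.224],[0,0,0],0.2]
    - [[-0.004,-0.001,0.224],[0,0,0],0.2]
    - [[-0.004,-0.001,0.224],[0,0,0],0.2]
    - [[-0.004,-0.001,0.224],[0,0,0],0.2]

```text
clock: 23.75
position: [0.3599, -0.3173, 0.0494]
ee_rot: [2.753, 1.511, -0.001]
force: [0.6, -0.4, -0.1]
width: 0.6
```

```bash
python3 go.py .36,-.3155,.048,57.5
```

```text
t 23.75 p [ 0.3599 -0.3173  0.0494] yaw 57.5 tilt 0.1 w 55.2 F [ 0.6 -0.4 -0.1]
.36,-.3155,.048,57.5 -> [0.003, -0.002, 0.003] [0.001, 0.001, 0.0] rows 1.0
```

Emit:
play_rows:
  rows:
    - [[0,0,0],[0,0,0],-1]
    - [[0,0,0],[0,0,0],-1]
    - [[0,0,0],[0,0,0],-1]
    - [[0,0,0],[0,0,0],-1]
    - [[0,0,0],[0,0,0],-1]
    - [[0,0,0],[0,0,0],-1]
    - [[0,0,0],[0,0,0],-1]
    - [[0,0,0],[0,0,0],-1]
  newtons: 25

```text
clock: 24.55
position: [0.3592, -0.317, 0.0485]
ee_rot: [2.754, 1.511, -0.002]
force: [-0.1, 1.3, 3.0]
width: 0.275
```

```bash
python3 go.py .36,-.3155,.17,57.5
```

```text
t 24.55 p [ 0.3592 -0.317   0.0485] yaw 57.5 tilt 0.09 w 25.3 F [-0.1  1.3  3. ]
.36,-.3155,.17,57.5 -> [0.003, -0.0, -0.243] [-0.001, 0.001, -0.0] rows 3.0
```

Emit:
play_rows:
  rows:
    - [[0,0,-0.03],[0,0,0],-1]
    - [[0,0,-0.09],[0,0,0],-1]
    - [[0,0,-0.15],[0,0,0],-1]
    - [[0,0,-0.21],[0,0,0],-1]
    - [[0,0,-0.243],[0,0,0],-1]
    - [[0,0,-0.243],[0,0,0],-1]
    - [[0,0,-0.243],[0,0,0],-1]
    - [[0,0,-0.243],[0,0,0],-1]

```text
clock: 25.35
position: [0.3587, -0.3163, 0.1689]
ee_rot: [-2.753, -1.51, 0.004]
force: [0.2, -0.3, -0.7]
width: 0.277
```

```bash
python3 go.py .6543,-.0222,.17,7.3
```

```text
t 25.35 p [ 0.3587 -0.3163  0.1689] yaw 57.5 tilt 0.17 w 25.5 F [ 0.2 -0.3 -0.7]
.6543,-.0222,.17,7.3 -> [0.814, 0.183, -0.004] [-0.002, 0.002, 0.837] rows 9.0
```

Emit:
play_rows:
  rows:
    - [[0.06,0.014,0],[0,0,0.06],-1]
    - [[0.14,0.031,0],[0,0,0.14],-1]
    - [[0.22,0.049,0],[0,0,0.22],-1]
    - [[0.31,0.07,0],[0,0,0.32],-1]
    - [[0.4,0.09,0],[0,0,0.42],-1]
    - [[0.49,0.11,0],[0,0,0.51],-1]
    - [[0.58,0.13,0],[0,0,0.6],-1]
    - [[0.67,0.151,0],[0,0,0.69],-1]
    - [[0.75,0.169,0],[0,0,0.78],-1]
    - [[0.814,0.183,-0.004],[0,0,0.837],-1]

```text
clock: 26.35
position: [0.6559, -0.0199, 0.169]
ee_rot: [3.135, 0.197, -0.007]
force: [-0.2, -0.4, -1.1]
width: 0.274
```

Emit:
play_rows:
  rows:
    - [[0,0,0],[0,0,0],-1]
    - [[0,0,0],[0,0,0],-1]
    - [[0,0,0],[0,0,0],-1]
    - [[0,0,0],[0,0,0],-1]

```text
clock: 26.75
position: [0.6543, -0.0243, 0.171]
ee_rot: [3.135, 0.196, -0.004]
force: [0.3, -0.4, -1.1]
width: 0.277
```

```bash
python3 go.py .6543,-.0222,.053,7.3
```

```text
t 26.75 p [ 0.6543 -0.0243  0.171 ] yaw 7.2 tilt 0.14 w 25.5 F [ 0.3 -0.4 -1.1]
.6543,-.0222,.053,7.3 -> [0.001, -0.004, 0.236] [0.001, 0.002, -0.002] rows 3.0
```

Emit:
play_rows:
  rows:
    - [[0,-0.002,0.05],[0,0,0],-1]
    - [[0,-0.002,0.1],[0,0,0],-1]
    - [[0,-0.002,0.15],[0,0,0],-1]
    - [[0,-0.002,0.19],[0,0,0],-1]
    - [[0,-0.002,0.215],[0,0,0],-1]
    - [[0,-0.002,0.22],[0,0,0],-1]
    - [[0,-0.002,0.22],[0,0,0],-1]
    - [[0,-0.002,0.22],[0,0,0],-1]
    - [[0,-0.002,0.22],[0,0,0],-1]

```text
clock: 27.65
position: [0.6556, -0.022, 0.0624]
ee_rot: [3.135, 0.199, 0.001]
force: [1.4, 0.0, -0.3]
width: 0.279
```

```bash
python3 go.py .6543,-.0222,.0525,7.3
python3 - <<'E'
from cell import eyes
import cv2
p,d=eyes.get_image("scene"); cv2.imwrite("pics/s4.png",cv2.resize(p[180:300,200:360,::-1],(800,600)))
E
```

```text
t 27.65 p [ 0.6556 -0.022   0.0624] yaw 7.3 tilt 0.05 w 25.6 F [ 1.4  0.  -0.3]
.6543,-.0222,.0525,7.3 -> [-0.003, 0.0, 0.02] [0.001, -0.0, -0.0] rows 1.0
```

View pics/s4.png

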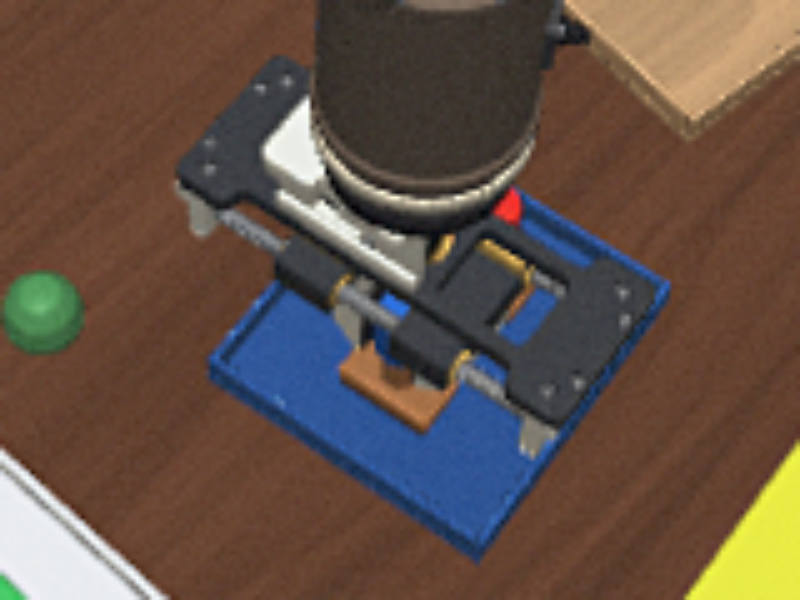

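The blue stamp is upright over the tray at (400,370) in the crop, and the red knob is visible at (508,205). I set the blue stamp down.

Emit:
play_rows:
  rows:
    - [[-0.001,0,0.006],[0,0,0],-1]
    - [[-0.001,0,0.012],[0,0,0],-1]
    - [[-0.001,0,0.017],[0,0,0],-1]
    - [[-0.001,0,0.019],[0,0,0],-1]
    - [[-0.001,0,0.019],[0,0,0],-1]
    - [[-0.001,0,0.019],[0,0,0],-1]

```text
clock: 28.3
position: [0.6546, -0.0219, 0.0524]
ee_rot: [3.135, 0.199, -0.001]
force: [-2.2, 0.3, 7.7]
width: 0.278
```

```bash
python3 go.py .6543,-.0222,.0525,7.3
```

```text
t 28.3 p [ 0.6546 -0.0219  0.0524] yaw 7.3 tilt 0.06 w 25.5 F [-2.2  0.3  7.7]
.6543,-.0222,.0525,7.3 -> [-0.001, 0.001, -0.0] [0.0, 0.001, -0.0] rows 1.0
```

Emit:
play_rows:
  rows:
    - [[0,0,-0.001],[0,0,0],0]
    - [[0,0,-0.001],[0,0,0],0]
    - [[0,0,-0.001],[0,0,0],0]
    - [[0,0,-0.001],[0,0,0],0]
    - [[0,0,-0.001],[0,0,0],0]
    - [[0,0,-0.06],[0,0,0],0]
    - [[0,0,-0.14],[0,0,0],0.2]
    - [[0,0,-0.22],[0,0,0],0.2]
    - [[0,0,-0.26],[0,0,0],0.2]
    - [[0,0,-0.26],[0,0,0],0.2]

```text
clock: 29.3
position: [0.6564, -0.0224, 0.1853]
ee_rot: [3.134, 0.199, 0.007]
force: [-1.2, -0.1, 0.0]
width: 0.599
```

Emit:
play_rows:
  rows:
    - [[0,0,0],[0,0,0],0.2]
    - [[0,0,0],[0,0,0],0.2]
    - [[0,0,0],[0,0,0],0.2]

```text
clock: 29.6
position: [0.6538, -0.0217, 0.1803]
ee_rot: [3.134, 0.199, -0.006]
force: [-0.1, 0.4, -0.1]
width: 0.6
```

```bash
python3 go.py .364,.3055,.17,5
```

```text
t 29.6 p [ 0.6538 -0.0217  0.1803] yaw 7.3 tilt 0.22 w 55.2 F [-0.1  0.4 -0.1]
.364,.3055,.17,5 -> [-0.492, -0.723, 0.022] [0.001, 0.004, 0.038] rows 9.0
```

Emit:
play_rows:
  rows:
    - [[-0.05,-0.073,0],[0,0,0],0.2]
    - [[-0.11,-0.162,0],[0,0,0.01],0.2]
    - [[-0.17,-0.25,0],[0,0,0.01],0.2]
    - [[-0.23,-0.338,0.01],[0,0,0.02],0.2]
    - [[-0.29,-0.426,0.01],[0,0,0.02],0.2]
    - [[-0.35,-0.514,0.02],[0,0,0.03],0.2]
    - [[-0.41,-0.602,0.022],[0,0,0.03],0.2]
    - [[-0.46,-0.676,0.022],[0,0,0.038],0.2]
    - [[-0.492,-0.723,0.022],[0,0,0.038],0.2]
    - [[-0.492,-0.723,0.022],[0,0,0.038],0.2]

```text
clock: 30.6
position: [0.3598, 0.3103, 0.1699]
ee_rot: [3.137, 0.152, -0.007]
force: [-0.0, -0.7, 0.7]
width: 0.598
```

Emit:
play_rows:
  rows:
    - [[0,0,0],[0,0,0],0.2]
    - [[0,0,0],[0,0,0],0.2]
    - [[0,0,0],[0,0,0],0.2]
    - [[0,0,0],[0,0,0],0.2]

```text
clock: 31.0
position: [0.3656, 0.3046, 0.1709]
ee_rot: [3.138, 0.133, -0.002]
force: [0.2, -0.2, -0.1]
width: 0.601
```

```bash
python3 go.py .364,.3055,.05,5
python3 - <<'E'
from cell import eyes
import cv2
p,d=eyes.get_image("scene"); cv2.imwrite("pics/s5.png",cv2.resize(p[:,:,::-1],(800,600)))
E
```

```text
t 31.0 p [0.3656 0.3046 0.1709] yaw 4.9 tilt 0.09 w 55.3 F [ 0.2 -0.2 -0.1]
.364,.3055,.05,5 -> [-0.003, -0.002, 0.242] [0.001, 0.001, -0.002] rows 3.0
```

View pics/s5.png

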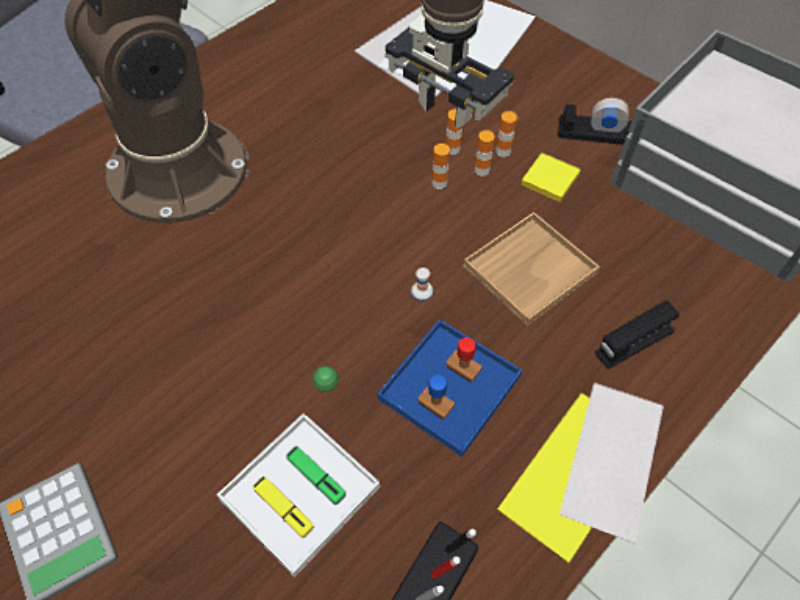

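Both stamps stand upright in the blue tray at (465,360) and (437,397). The gripper is above the target glue stick at (440,165).

Emit:
play_rows:
  rows:
    - [[-0.003,-0.002,0.05],[0,0,0],0.2]
    - [[-0.003,-0.002,0.1],[0,0,0],0.2]
    - [[-0.003,-0.002,0.15],[0,0,0],0.2]
    - [[-0.003,-0.002,0.2],[0,0,0],0.2]
    - [[-0.003,-0.002,0.235],[0,0,0],0.2]
    - [[-0.003,-0.002,0.242],[0,0,0],0.2]
    - [[-0.003,-0.002,0.242],[0,0,0],0.2]
    - [[-0.003,-0.002,0.242],[0,0,0],0.2]

```text
clock: 31.85
position: [0.3636, 0.3065, 0.0507]
ee_rot: [3.139, 0.136, -0.001]
force: [-1.0, 0.8, -0.4]
width: 0.597
```

```bash
python3 go.py .364,.3055,.05,5
```

```text
t 31.85 p [0.3636 0.3065 0.0507] yaw 5.0 tilt 0.03 w 54.9 F [-1.   0.8 -0.4]
.364,.3055,.05,5 -> [0.001, 0.002, 0.001] [-0.0, 0.001, -0.001] rows 1.0
```

Emit:
play_rows:
  rows:
    - [[0,0,0],[0,0,0],-1]
    - [[0,0,0],[0,0,0],-1]
    - [[0,0,0],[0,0,0],-1]
    - [[0,0,0],[0,0,0],-1]
    - [[0,0,0],[0,0,0],-1]
    - [[0,0,0],[0,0,0],-1]
    - [[0,0,0],[0,0,0],-1]
    - [[0,0,0],[0,0,0],-1]
  newtons: 20

```text
clock: 32.65
position: [0.3631, 0.3066, 0.0501]
ee_rot: [3.138, 0.137, -0.002]
force: [-1.4, 0.1, 5.2]
width: 0.306
```

```bash
python3 go.py .364,.3055,.17,5
```

```text
t 32.65 p [0.3631 0.3066 0.0501] yaw 5.0 tilt 0.07 w 28.2 F [-1.4  0.1  5.2]
.364,.3055,.17,5 -> [0.001, 0.002, -0.24] [0.0, 0.001, -0.0] rows 3.0
```

Emit:
play_rows:
  rows:
    - [[0,0,-0.03],[0,0,0],-1]
    - [[0,0,-0.09],[0,0,0],-1]
    - [[0,0,-0.15],[0,0,0],-1]
    - [[0,0,-0.21],[0,0,0],-1]
    - [[0,0,-0.24],[0,0,0],-1]
    - [[0,0,-0.24],[0,0,0],-1]
    - [[0,0,-0.24],[0,0,0],-1]
    - [[0,0,-0.24],[0,0,0],-1]

```text
clock: 33.45
position: [0.3625, 0.306, 0.1689]
ee_rot: [3.137, 0.137, -0.004]
force: [0.2, -0.2, -0.3]
width: 0.31
```

```bash
python3 go.py .6,.27,.17,0
```

```text
t 33.45 p [0.3625 0.306  0.1689] yaw 5.0 tilt 0.19 w 28.5 F [ 0.2 -0.2 -0.3]
.6,.27,.17,0 -> [0.467, 0.113, -0.003] [0.002, 0.002, 0.083] rows 5.0
```

Emit:
play_rows:
  rows:
    - [[0.05,0.012,0],[0,0,0.01],-1]
    - [[0.11,0.027,0],[0,0,0.02],-1]
    - [[0.18,0.044,0],[0,0,0.03],-1]
    - [[0.25,0.06,0],[0,0,0.04],-1]
    - [[0.32,0.077,0],[0,0,0.06],-1]
    - [[0.38,0.092,0],[0,0,0.07],-1]
    - [[0.43,0.104,0],[0,0,0.083],-1]
    - [[0.467,0.113,0],[0,0,0.083],-1]
    - [[0.467,0.113,0],[0,0,0.083],-1]
    - [[0.467,0.113,0],[0,0,0.083],-1]

```text
clock: 34.45
position: [0.6001, 0.2699, 0.1681]
ee_rot: [3.139, -0.001, -0.005]
force: [-0.4, -0.2, -0.5]
width: 0.304
```

Emit:
play_rows:
  rows:
    - [[0,0,0],[0,0,0],-1]
    - [[0,0,0],[0,0,0],-1]
    - [[0,0,0],[0,0,0],-1]

```text
clock: 34.75
position: [0.6, 0.271, 0.1697]
ee_rot: [3.141, 0.002, -0.003]
force: [-0.9, -0.4, -0.9]
width: 0.308
```

```bash
python3 go.py .6,.27,.054,0
```

```text
t 34.75 p [0.6    0.271  0.1697] yaw 0.1 tilt 0.1 w 28.3 F [-0.9 -0.4 -0.9]
.6,.27,.054,0 -> [0.0, 0.002, 0.231] [0.0, 0.002, 0.001] rows 3.0
```

Emit:
play_rows:
  rows:
    - [[0,0,0.05],[0,0,0],-1]
    - [[0,0,0.1],[0,0,0],-1]
    - [[0,0,0.15],[0,0,0],-1]
    - [[0,0,0.19],[0,0,0],-1]
    - [[0,0,0.215],[0,0,0],-1]
    - [[0,0,0.22],[0,0,0],-1]
    - [[0,0,0.22],[0,0,0],-1]
    - [[0,0,0.22],[0,0,0],-1]
    - [[0,0,0.22],[0,0,0],-1]

```text
clock: 35.65
position: [0.6012, 0.2706, 0.0607]
ee_rot: [3.142, 0.0, 0.0]
force: [-1.0, 0.1, -0.6]
width: 0.305
```

```bash
python3 go.py .6,.27,.054,0
```

```text
t 35.65 p [0.6012 0.2706 0.0607] yaw 0.0 tilt 0.01 w 28.1 F [-1.   0.1 -0.6]
.6,.27,.054,0 -> [-0.002, 0.001, 0.013] [0.0, -0.0, 0.0] rows 1.0
```

Emit:
play_rows:
  rows:
    - [[-0.001,0,0.006],[0,0,0],-1]
    - [[-0.001,0,0.011],[0,0,0],-1]
    - [[-0.001,0,0.014],[0,0,0],-1]
    - [[-0.001,0,0.014],[0,0,0],-1]
    - [[-0.001,0,0.014],[0,0,0],-1]
    - [[-0.001,0,0.014],[0,0,0],-1]

```text
clock: 36.25
position: [0.6006, 0.2707, 0.0541]
ee_rot: [-3.141, -0.0, 0.0]
force: [-3.1, -0.8, 13.6]
width: 0.31
```

```bash
python3 go.py .6,.27,.054,0
```

```text
t 36.25 p [0.6006 0.2707 0.0541] yaw 0.0 tilt 0.03 w 28.5 F [-3.1 -0.8 13.6]
.6,.27,.054,0 -> [-0.001, 0.001, 0.0] [-0.0, 0.0, 0.0] rows 1.0
```

Firm floor contact, so I release and retreat.

Emit:
play_rows:
  rows:
    - [[0,0,-0.001],[0,0,0],0.1]
    - [[0,0,-0.001],[0,0,0],0.1]
    - [[0,0,-0.001],[0,0,0],0.1]
    - [[0,0,-0.001],[0,0,0],0.1]
    - [[0,0,-0.001],[0,0,0],0.1]
    - [[0,0,-0.06],[0,0,0],0.1]
    - [[0,0,-0.14],[0,0,0],0.1]
    - [[0,0,-0.22],[0,0,0],0.1]
    - [[0,0,-0.3],[0,0,0],0.1]
    - [[0,0,-0.34],[0,0,0],0.1]

```text
clock: 37.25
position: [0.6016, 0.2705, 0.2264]
ee_rot: [-3.141, 0.0, -0.004]
force: [0.4, 0.5, -0.3]
width: 0.549
```

```bash
python3 go.py .35,.45,.25,30
```

```text
t 37.25 p [0.6016 0.2705 0.2264] yaw -0.0 tilt 0.16 w 50.6 F [ 0.4  0.5 -0.3]
.35,.45,.25,30 -> [-0.503, -0.359, -0.048] [-0.0, -0.003, -0.5] rows 7.0
```

Emit:
play_rows:
  rows:
    - [[-0.07,-0.05,-0.04],[0,0,-0.07],0.1]
    - [[-0.14,-0.1,-0.048],[0,0,-0.14],0.1]
    - [[-0.22,-0.157,-0.048],[0,0,-0.21],0.1]
    - [[-0.3,-0.214,-0.048],[0,0,-0.28],0.1]
    - [[-0.37,-0.264,-0.048],[0,0,-0.35],0.1]
    - [[-0.44,-0.314,-0.048],[0,0,-0.43],0.1]
    - [[-0.503,-0.359,-0.048],[0,0,-0.5],0.1]
    - [[-0.503,-0.359,-0.048],[0,0,-0.5],0.1]
    - [[-0.503,-0.359,-0.048],[0,0,-0.5],0.1]
    - [[-0.503,-0.359,-0.048],[0,0,-0.5],0.1]

```text
clock: 38.25
position: [0.3498, 0.4491, 0.2469]
ee_rot: [3.034, 0.81, -0.002]
force: [0.8, -0.8, 0.7]
width: 0.548
```

```bash
python3 - <<'E'
from h import *
from cell import arm,eyes
for n in("scene","top"):
    p,d=eyes.get_image(n); cv2.imwrite(f"pics/{n}6.png",cv2.resize(p[:,:,::-1],(800,600)))
    np.savez(n+"1.npz",p=p,d=d)
E
sed 's/"0.npz"/"1.npz"/' m.py > m1.py; python3 m1.py | awk '/table/||($2>80&&/^(yellow|green|redk|bluek)/)||/orange/||(/above/&&$2>100&&$2<420)' | cut -c1-170
```

```text
top table z 0.0014543890057880948
yellow 152 px [384. 156.] med [ 0.5946 -0.2757  0.0207] zr [0.0177 0.0241] rect [ 594. -276.] [56. 19.] 1.6
yellow 914 px [ 96. 207.] med [0.5002 0.4492 0.015 ] zr [0.0117 0.0184] rect [500. 449.] [76. 76.] 11.3
green 81 px [358. 140.] med [ 0.6406 -0.2125  0.0209] zr [0.014  0.0238] rect [ 641. -215.] [34. 19.] 2.5
green 173 px [361. 158.] med [ 0.5927 -0.215   0.0206] zr [0.0148 0.0238] rect [ 593. -216.] [56. 19.] 0.5
blueknob 440 px [499.  94.] med [ 0.7275 -0.564   0.0651] zr [0.0363 0.0981] rect [ 738. -570.] [ 17. 106.] 55.5
blueknob 113 px [284. 131.] med [ 0.65   -0.0213  0.0776] zr [0.0549 0.0811] rect [653. -22.] [25. 24.] 34.0
orange 99 px [161. 155.] med [0.6001 0.2703 0.091 ] zr [0.0886 0.0941] rect [601. 270.] [25. 25.] 42.1
orange 114 px [110. 245.] med [0.3973 0.3829 0.0869] zr [0.0841 0.0898] rect [398. 382.] [25. 25.] 5.3
orange 112 px [ 82. 247.] med [0.3958 0.4451 0.0867] zr [0.0844 0.0897] rect [396. 446.] [25. 24.] 46.7
orange 117 px [108. 278.] med [0.3249 0.3843 0.0871] zr [0.0842 0.0902] rect [325. 385.] [25. 25.] 32.2
above
[... 2052 characters left out ...]
ed [0.6009 0.2697 0.0904] zr [0.0876 0.0947] rect [601. 271.] [25. 24.] 38.6
above 106 px [295.  56.] med [0.2369 0.515  0.0073] zr [0.0061 0.0103] rect [234. 518.] [66. 50.] 3.1
above 260 px [290.  83.] med [0.3317 0.3762 0.0574] zr [0.0086 0.087 ] rect [326. 382.] [28. 29.] 77.8
above 272 px [324.  84.] med [0.4011 0.4362 0.0582] zr [0.0081 0.0888] rect [366. 476.] [ 27. 122.] 43.1
above 267 px [310.  97.] med [0.4044 0.3735 0.0588] zr [0.0077 0.0885] rect [400. 380.] [27. 30.] 28.6
above 197 px [270. 182.] med [0.5073 0.1077 0.0219] zr [0.0066 0.0644] rect [505. 109.] [34. 29.] 30.0
above 212 px [208. 242.] med [ 0.5158 -0.1097  0.0238] zr [0.0089 0.0313] rect [ 512. -108.] [35. 33.] 85.4
```

View pics/scene6.png

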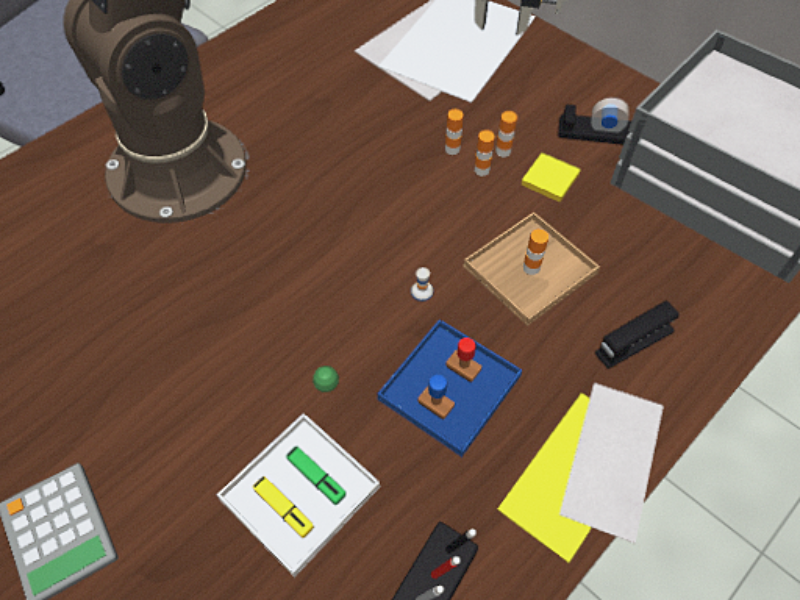

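View pics/top6.png

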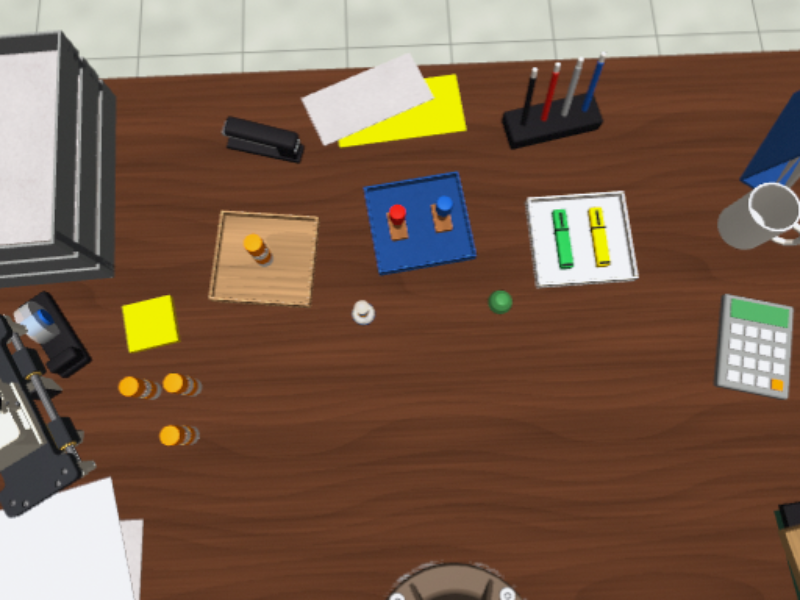

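Both views agree. In the top view the highlighters lie flat at (563,238) and (599,236), the stamps stand at (398,222) and (443,214), and the glue stick stands at (256,249). The pillar and paperweight measure the same as at the start.

```bash
python3 -c "
from cell import arm
s=arm.observe();print(s['clock'],s['position'],s['force'])
print(arm.sign_off())"
```

```text
38.35 [0.35008181 0.44897405 0.24691047] [ 0.8226355  -0.3237946   0.56480733]
the job is handed in; nothing more can be done
None
```

I finished the job and handed it in at 38.4 s of the 133 s allowed, working in the order you listed: highlighters, then stamps, then glue stick.

- **Highlighters:** yellow and green lie flat and parallel in the white tray, centred about 60 mm apart. Their top surfaces are about 4 mm higher than they were on the desk, which matches the tray floor.
- **Stamps:** red and blue both stand upright in the blue tray, about 75 mm apart.
- **Glue stick:** the rightmost of the look-alikes stands upright near the centre of the wooden tray. The other three were not moved.
- **Bystanders:** the pillar and paperweight measure the same as at the start, to within about 1 mm.

At the last check, both cameras showed everything in place and the arm clear of all objects. No check failed. Both cameras read heights about 1 mm high on the bare desk, before and after, so I compared heights rather than trusting the absolute values.

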